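# Seat a ferrite rod in the coil-test jig

## Task

Pick the longer of the two dark ferrite rods off the wooden rack, lay it gently in the V-groove at the open loading end of the coil jig, short of the coil, and let go of it. Then push it from behind, slowly along the groove and through the coil, until it meets the face of the stop pin behind its little sprung nose, press it lightly home there for about a second, and back away leaving it there. Ferrite is brittle and the pin is a reference: do not drop the rod, press it hard into the groove or ram it against the pin, and leave everything else on the bench where it is.

Things in the scene. Friction and masses are not known exactly. Their poses are not given: they have to be found in the camera images.
- long_rod: the rod to load: dark grey ferrite cylinder, diameter 20 mm, length 140 mm, 0.15 to 0.3 kg, free to roll. Origin at its centre, x along its length. Starts on the wooden rack. Sliding in the groove takes about 1 to 4 N (varies); once it is on the pin's face the force climbs steeply, 5 to 20 N per mm.
- short_rod: the other rod on the rack, same dark material and diameter 20 mm but 100 mm long. Origin at its centre, x along its length. Stays on the rack.
- rack: fixed plywood plate 110 x 130 x 10 mm with two notched wooden strips across it, 62 mm clear between them, 36 mm high. Two places for rods along its x, at y = +30 and -30 mm; either rod may be in either. A rod there has its axis 40 mm above the bench, its middle free for a grasp between the strips. Origin: centre of the underside.
- jig: fixed coil jig: steel base 270 x 80 x 12 mm with a 90 degree V-groove in an aluminium block 40 mm wide, top 46 mm above the bench, from x = -120 to +120 mm. Origin: on the bench under the groove line; x runs along the groove from the open loading end towards the stop, z up. A rod in the groove has its axis at y = 0, z = 50 mm, so it stands 14 mm above the block.
- load (a point): point on the rod axis 50 mm above the bench, at jig x = -50 mm: the middle of a 50 mm long gap in the block, open down to the base plate, room for the fingers. Lay the long rod with its centre here: it bridges the gap and its front end is 13 mm short of the coil.
- coil (a point): centre of the copper coil on the rod axis, jig x = +50 mm. The coil with its black square flanges spans jig x = 33 to 67 mm, flanges 52 mm wide, top 76 mm above the bench, clear opening 32 mm wide, so the rod passes with about 6 mm each side.
- stop: fixed bracket beyond the coil, 54 mm wide, top 58 mm above the bench; origin on the rod axis in its front face, axes as the jig's, at jig x = 108 to 124 mm. Its steel pin (14 mm diameter) reaches 10 to 34 mm towards the rod from there, set each time, not measured: feel for it. A brass nose in the pin's face springs in 2 mm at 0.5 N; then the pin is rigid and does not give.
- meter: yellow multimeter lying flat, 95 x 190 x 43 mm, origin centre of underside; leave alone
- timer: small white desk timer 70 x 85 x 30 mm, origin centre of underside; leave alone
- spool: solder spool standing on the bench, diameter 64 mm, 50 mm high, origin centre of underside; leave alone
- jar: small clear jar, diameter 44 mm, 55 mm high, origin centre of underside; leave alone
- tube: short white plastic tube standing up, diameter 54 mm, 65 mm high, origin centre of underside; leave alone
- driver: screwdriver lying on the bench; leave alone
- can1: spray can, diameter 66 mm, 170 mm high, origin centre of underside; leave alone
- can2: spray can, diameter 60 mm, 150 mm high, origin centre of underside; leave alone
Mind the look-alikes: they are no part of the job. What is shaped like the long_rod but purple is not meant.

How it is judged:
On the way, in this order (a step that is already met when the one before it is completed fails the run):
1. the long rod lies in the V-groove, along it, at the loading end with its front end short of the coil, and is let go (y of long_rod in the frame of jig between -0.003 and 0.003 m and z of long_rod in the frame of jig between 0.047 and 0.0525 m and angle between the x axis of long_rod and the x axis of jig, either way round below 0.05 rad and x of long_rod in the frame of jig between -0.085 and -0.035 m and contact force between the fingers and long_rod below 0.1 N), for 0.2 s.
2. the rod is pressed lightly against the stop pin, with 1 to 15 N, for half a second (contact force between long_rod and stop between 1 and 15 N and z of long_rod in the frame of jig between 0.047 and 0.0525 m), for 0.5 s.
At the end, for the whole second after the job is handed in: The long rod lies at rest in the V-groove through the coil, its centre within 3 mm of the groove line in y and z and aligned within 0.05 rad, its front end still on the stop pin or within the 2 mm reach of its sprung nose (nose or pin touching the rod) (x of long_rod in the frame of stop between -0.108 and -0.078 m and y of long_rod in the frame of jig between -0.003 and 0.003 m and z of long_rod in the frame of jig between 0.047 and 0.0525 m and angle between the x axis of long_rod and the x axis of jig, either way round below 0.05 rad and linear speed of long_rod below 0.01 m/s and contact force between long_rod and stop above 0.05 N).
It fails at once if the rod is rammed against the stop pin (more than 15 N) (contact force between long_rod and stop above 15 N).
It fails at once if the rod is pressed or knocked hard on the jig (more than 30 N) (contact force between long_rod and jig above 30 N).
It fails at once if the long rod is dropped on the bench (height (world z) of long_rod below 0.025 m).
It fails at once if the short rod is moved more than 20 mm (distance of short_rod from where it was at the start of the episode above 0.02 m).
It fails at once if something else on the bench is moved more than 20 mm (distance of any of meter, timer, spool, jar, tube, driver, can1, can2 from where it was at the start of the episode above 0.02 m).
It also fails if it takes over 64 s, if anything falls off the work surface, if the arm or the gripper's body presses on something with over 40 N, if the wrist force passes 120 N, or if a joint passes its speed limit or range.

## Robot

A 6-joint arm with a two-finger parallel gripper is mounted at the origin on the work surface. World frame = base frame: x ahead of the robot, y to its left, z up, the work surface at z = 0. Lengths are in m, angles in rad, forces in N, time in s.
With the tool pointing down it reaches from about 0.35 to 0.975 m from the base axis. Payload 7.1 kg.
Tool frame: the origin (TCP) lies between the finger pads; the fingertips stand 25 mm ahead of it and the grasp point (between the pads) lies 6 mm ahead of it; z points along the fingers, y is the line along which they close (so a half turn about z gives the same grasp; the last joint's range is limited). The gripper opens to 88 mm and grips with 3 to 60 N. Pads are 20 mm wide; open, the fingers measure 115 mm over their backs; the gripper's body (75 mm by 178 mm) begins 61 mm behind the grasp point.
Start: joints at [-1.21, 0.423, 1.63, -0, 1.089, -0.019], TCP at [0.232, -0.58, 0.248] pointing down, gripper open.
Joint ranges: [-3, 3], [-0.9, 2.11], [0.09, 2.58], [-1.31, 4.45], [0.11, 2.69], [-2.54, 2.54]. Speed limits (rad/s): [2.39, 2.39, 3.01, 3.14, 3.14, 3.14].

## Interface

Orientations are given as a unit quaternion [x, y, z, w].
In Python, from cell import r gives the robot as it stands.
- The arm moves only by the tool arm_command, never from a script. Its argument "increments" is text: rows parted by semicolons, each of 7 numbers parted by spaces: the shift along the tool's x, y, z in m, then the turn, a rotation vector about the tool's x, y, z in degrees, then the opening in per cent of the stroke, from 0 (shut) to 100 (fully open). A call has 1 to 20 rows; each row is the pose to reach, as a shift and turn from the pose commanded when the call began, along the tool's axes at that moment; what a row does not reach only later rows make up. A row lasts 1/12 s, in which the tool goes at most 41.7 mm and 7.16 degrees, less where a joint would pass 70% of its speed; a pose out of reach is approached as far as the arm can. A call with a gripper value outside its range is refused whole. The fingers move at their own pace and stop on an object; "squeeze" is the grip in N (left out, the last holds). Time passes only in rows, so rows that repeat a pose let the fingers close. It gives the time, the measured TCP pose, the force, the opening and the grip force at its end, in the units of the state.
- r.observe(): the state, without advancing time (a new reading comes with each control period).
- r.snapshot(name): name is "side" or "top"; returns the picture (400x640x3 uint8, red, green, blue); there is no depth.
- r.calibration(name): a dict with "fx", "fy", "cx", "cy" (pixels), "R" (3x3) and "t" (3): a world point X has camera coordinates R X + t. Camera axes: x right, y down, z forward; pixel columns grow to the right and rows downward; lengths in m; the calibration is good to about 2 mm. A picture is of the moment at which its call begins. calibration takes no time and is no camera call.
- r.hand_in(): hands the job in; it is judged then, once.
The state is a dict: "t": time; "q": joint angles; "joint_vel": joint speeds; "joint_efforts": joint torques, N m; "position": TCP position; "ee_rot": TCP orientation; "force": force on the tool from outside, world axes, zero at the start; "ft_torque": the same for the moment, N m; "opening": opening from 0.0 (shut) to 1.0 (fully open); "finger_force": force on a finger pad.
Only numpy, scipy, OpenCV 4.12 (cv2) and the standard library are available. Lean on these libraries where they do the work, as an engineer would, in place of code of your own. Each camera call takes 0.05 s, during which the arm holds its last target. There are 200 camera calls.

## Working session

There is one attempt and no reset: what is moved stays moved. The work goes in short steps, Python scripts to look and compute and a tool call to move; the robot and the scene stay as the last step left them, time stands still between calls to the robot, and variables do not carry over. Pictures are saved under pics/ and viewed, at most 10 in all, crops included, and the job is handed in when it is done.

Besides the shell and the picture viewer there is one more tool, called after "Request:" by a JSON object that holds its "method" and its "body", one argument or row to a line. arm_command: Moves the arm, as the interface text tells. Its arguments: {"type":"object","properties":{"increments":{"type":"string"},"squeeze":{"type":"number"}},"required":["increments"]}

```bash
mkdir -p pics
python3 - <<'E'
from cell import r
import cv2
for n in("side","top"):
    cv2.imwrite(f"pics/{n}0.png",cv2.cvtColor(r.snapshot(n),cv2.COLOR_RGB2BGR))
    c=r.calibration(n);print(n,c)
s=r.observe();print(s)
E
```

```text
side {'fx': 405.74217824554296, 'fy': 405.74217824554296, 'cx': 316.308572863239, 'cy': 196.54488601385438, 'R': array([[-0.9557075 , -0.29428247,  0.00458218],
       [-0.172908  ,  0.54879864, -0.81787706],
       [ 0.23817219, -0.78244353, -0.57537477]]), 't': array([0.50641549, 0.14580485, 1.08498505])}
top {'fx': 396.0679383665312, 'fy': 396.0679383665312, 'cx': 314.76170939002407, 'cy': 192.97501160094097, 'R': array([[ 0.00426373, -0.99995801,  0.00811218],
       [-0.99818309, -0.00474346, -0.06006676],
       [ 0.06010271, -0.00784134, -0.9981614 ]]), 't': array([-0.00406014,  0.52100777,  1.20352803])}
{'t': 0.1, 'q': array([-1.21001540e+00,  4.23744649e-01,  1.63062494e+00,  1.27243218e-05,
        1.08859363e+00, -1.89974013e-02]), 'joint_vel': array([ 0.00067302, -0.00141594, -0.00322873,  0.00045984,  0.00026462,
       -0.00133142]), 'joint_efforts': array([-1.42467634e-04, -5.45608664e+01, -2.74326771e+01,  6.44942187e-02,
        1.87674601e-02, -1.65286298e-05]), 'position': array([ 0.23155717, -0.58001063,  0.24698729]), 'ee_rot': array([ 9.82025489e-01,  1.88747107e-01, -1.10987101e-04, -6.76257203e-04]), 'force': array([-0.95862196, -0.14266172, -0.2207398 ]), 'ft_torque': array([ 0.0081931 ,  0.00375319, -0.0067376 ]), 'finger_force': 0.0, 'opening': 1.0039867973918901}
```

View pics/top0.png

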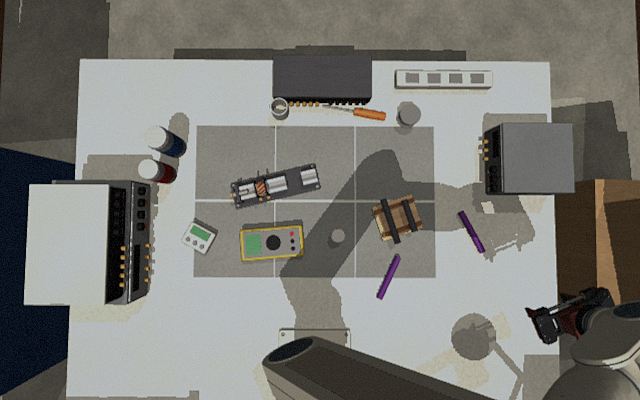

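View pics/side0.png

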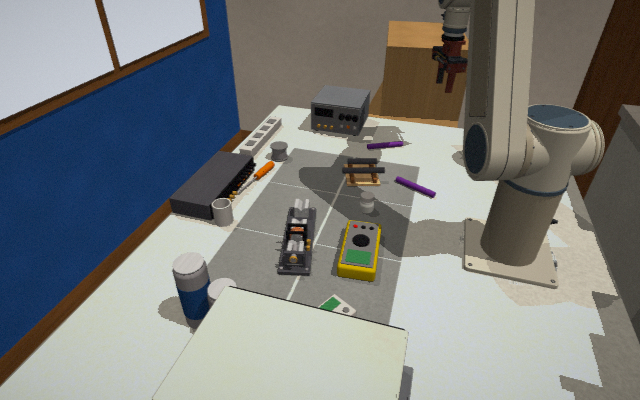

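Top view: the jig is centred near (276,186), with the coil at (262,188) and the open end at right, about (318,172). The rack is at (398,219) with two dark rods, at about (390,221) and (407,216). The purple decoys are at (470,231) and (388,277). Next, close crops of the rack and the jig.

Run:
```python
import cv2,numpy as np
im=cv2.imread("pics/top0.png")
a=cv2.resize(im[184:254,362:437],None,fx=8,fy=8,interpolation=cv2.INTER_CUBIC)
cv2.imwrite("pics/rack.png",a)
b=cv2.resize(im[155:215,225:325],None,fx=8,fy=8,interpolation=cv2.INTER_CUBIC)
cv2.imwrite("pics/jig.png",b)
```

```text
(no output)
```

View pics/rack.png

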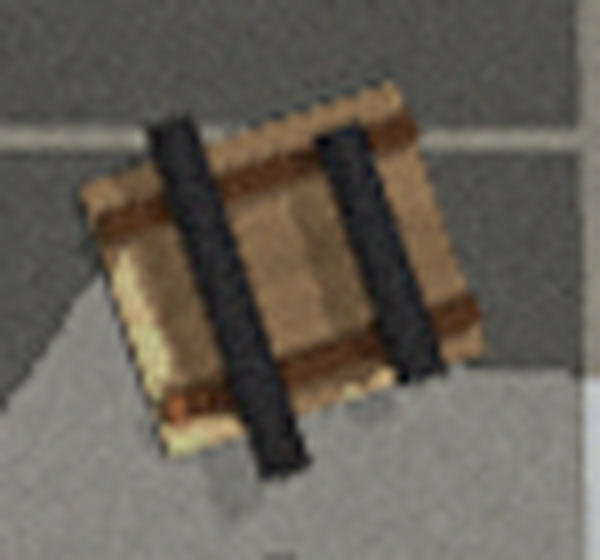

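View pics/jig.png

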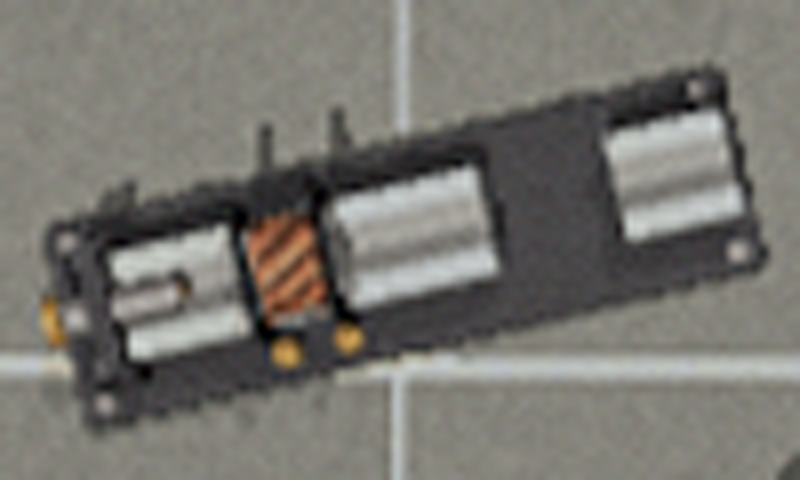

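The left rod on the rack is the long one: it runs from crop (172,122) to (285,472), about 46 px in the image, against 262/8 = 33 px for the right rod. In the jig crop, the stop and pin are at left and the open loading end is at right. The gap is between x≈490 and 610 in the crop.

```bash
cat > h.py <<'E'
from cell import r
import numpy as np,cv2
from scipy.optimize import least_squares
from scipy.spatial.transform import Rotation as R
def unp(n,u,v,z):
    c=r.calibration(n);d=c["R"].T@np.array([(u-c["cx"])/c["fx"],(v-c["cy"])/c["fy"],1]);o=-c["R"].T@c["t"]
    return o+d*(z-o[2])/d[2]
def proj(n,X):
    c=r.calibration(n);p=np.atleast_2d(X)@c["R"].T+c["t"]
    return p[:,:2]/p[:,2:]*[c["fx"],c["fy"]]+[c["cx"],c["cy"]]
def cr(p,x0,y0,k=8): return (np.array(p,float)+.5)/k-.5+[x0,y0]
def fit(n,L,px,p0):
    L=np.array(L,float)/1000
    def X(p):
        c,s=np.cos(p[2]),np.sin(p[2]);return L@np.array([[c,s,0],[-s,c,0],[0,0,1]])+[p[0],p[1],0]
    f=least_squares(lambda p:(proj(n,X(p))-px).ravel(),p0,loss="soft_l1");return f.x,(proj(n,X(f.x))-px)
E
python3 - <<'E'
from h import *
px=cr([(50,228),(720,70),(768,262),(95,432),(605,142),(722,112),(745,210),(627,240),(480,165),(498,272)],225,155)
# image left=+y ; jig x towards stop (left), jig y+ = ? x dir ~ +y world -> jig y ~ -x world (image down)
L=[(135,-40,12),(-135,-40,12),(-135,40,12),(135,40,12),(-75,-20,46),(-120,-20,46),(-120,20,46),(-75,20,46),(-25,-20,46),(-25,20,46)]
p,e=fit("top",L,px,[.5,.1,1.8]);print("jig",p,np.abs(e).mean(),e.round(1).tolist())
for P in([(172,122),(285,470)],[(345,130),(422,375)]):
    q=cr(P,362,184);a,b=[unp("top",*u,.043) for u in q]
    print("rod",a,b,(a+b)/2,np.linalg.norm(a-b),np.arctan2(*(a-b)[[1,0]]))
rk=cr([(82,188),(395,82),(482,355),(168,455)],362,184)
c=[unp("top",*u,.01) for u in rk];print("rack",np.mean(c,0),[np.linalg.norm(c[i]-c[i-1]) for i in range(4)])
s=r.observe();print(R.from_quat(s["ee_rot"]).as_matrix().round(3))
for nm,u,z in(("jar",(338,236),.055),("meter",(272,243),.043)):print(nm,unp("top",*u,z))
E
```

```text
jig [0.54482771 0.11297791 1.81422478] 0.8004266983129341 [[1.3, -0.1], [2.5, -0.9], [2.6, 0.1], [1.5, -0.4], [-0.8, -0.3], [-0.9, -0.1], [-0.6, 0.5], [-0.4, 0.3], [-1.3, 0.7], [-0.5, 0.2]]
rod [ 0.50274621 -0.20721077  0.043     ] [ 0.37267395 -0.2487343   0.043     ] [ 0.43771008 -0.22797253  0.043     ] 0.13653935632481226 0.30900822089748836
rod [ 0.50003383 -0.27241088  0.043     ] [ 0.40827089 -0.30045897  0.043     ] [ 0.45415236 -0.28643493  0.043     ] 0.09595380664419682 0.29663959218914826
rack [ 0.44746955 -0.25527317  0.01      ] [np.float64(0.10751575257227457), np.float64(0.12846452211295015), np.float64(0.11013831403886387), np.float64(0.12745719434744274)]
[[ 0.929  0.371 -0.   ]
 [ 0.371 -0.929  0.001]
 [ 0.    -0.001 -1.   ]]
jar [ 0.39135938 -0.07075385  0.055     ]
meter [0.36923257 0.12546363 0.043     ]
```

Run:
```python
from h import *
px=cr([(50,228),(720,70),(768,262),(95,432),(605,142),(722,112),(745,210),(627,240),(480,165),(498,272)],225,155)
for o in (6,8,10):
    L=[(135+o,-40,12),(-135+o,-40,12),(-135+o,40,12),(135+o,40,12),(-75,-20,46),(-120,-20,46),(-120,20,46),(-75,20,46),(-25,-20,46),(-25,20,46)]
    p,e=fit("top",L,px,[.5,.1,1.8]);print(o,p,np.abs(e).mean(),e.round(1).tolist())
    print(p[:2]+ -.05*np.array([np.cos(p[2]),np.sin(p[2])]))
s=r.observe();M=R.from_quat(s["ee_rot"]).as_matrix()
g=np.array([.4377,-.2280,.12]);print("shift to rack",M.T@(g-s["position"]))
g[2]=.046;print(M.T@(g-s["position"]))
# side check
for P in([.5027,-.2072,.04],[.3727,-.2487,.04]):print(proj("side",P))
```

```text
6 [0.5454114  0.11155375 1.81337924] 0.36238655106710527 [[-0.2, 0.1], [1.1, -0.6], [1.2, 0.4], [0.0, -0.2], [-0.3, -0.5], [-0.4, -0.3], [-0.1, 0.3], [0.1, 0.1], [-0.8, 0.5], [0.0, 0.0]]
[0.55742194 0.06301771]
8 [0.54559637 0.11093963 1.81340232] 0.343794459434568 [[-0.6, 0.2], [0.6, -0.5], [0.8, 0.5], [-0.4, -0.1], [-0.1, -0.6], [-0.2, -0.3], [0.1, 0.3], [0.3, 0.1], [-0.6, 0.4], [0.2, -0.0]]
[0.55760802 0.06240387]
10 [0.54579558 0.11033943 1.81293675] 0.3581899914832604 [[-1.0, 0.3], [0.2, -0.4], [0.3, 0.6], [-0.8, -0.0], [0.1, -0.6], [0.0, -0.4], [0.3, 0.2], [0.5, -0.0], [-0.4, 0.4], [0.4, -0.1]]
[0.55778463 0.06179808]
shift to rack [ 0.32194375 -0.25033627  0.1273424 ]
[ 0.32194099 -0.25023489  0.20134233]
[[342.61887421 170.11313974]]
[[383.74313471 170.05318343]]
```

Request:
{"method": "arm_command", "body": {
  "increments": "0.322 -0.250 0.127 0 0 4.1 50;0.322 -0.250 0.127 0 0 4.1 50;0.322 -0.250 0.127 0 0 4.1 50;0.322 -0.250 0.127 0 0 4.1 50;0.322 -0.250 0.127 0 0 4.1 50;0.322 -0.250 0.127 0 0 4.1 50;0.322 -0.250 0.127 0 0 4.1 50;0.322 -0.250 0.127 0 0 4.1 50;0.322 -0.250 0.127 0 0 4.1 50;0.322 -0.250 0.127 0 0 4.1 50;0.322 -0.250 0.127 0 0 4.1 50;0.322 -0.250 0.127 0 0 4.1 50;0.322 -0.250 0.127 0 0 4.1 50;0.322 -0.250 0.127 0 0 4.1 50;0.322 -0.250 0.127 0 0 4.1 50",
  "squeeze": 12
}}

```text
t: 1.35
position: [0.4378, -0.2303, 0.1212]
ee_rot: [0.988, 0.153, 0.0, 0.0]
force: [-0.7, -1.3, -0.2]
opening: 0.497
finger_force: 0.0
```

Run:
```python
from h import *
a=cv2.cvtColor(r.snapshot("top"),cv2.COLOR_RGB2BGR)[184:254,362:437]
b=cv2.cvtColor(r.snapshot("side"),cv2.COLOR_RGB2BGR)[130:200,325:400]
f=lambda i,k:cv2.resize(i,None,fx=k,fy=k,interpolation=cv2.INTER_CUBIC)
cv2.imwrite("pics/g1.png",np.hstack([f(a,5),f(b,5)]))
s=r.observe();M=R.from_quat(s["ee_rot"]).as_matrix();print(s["t"],s["position"],np.arctan2(M[1,0],M[0,0]),s["opening"])
print(M.T@(np.array([.4377,-.228,.046])-s["position"]), proj("top",s["position"]),proj("side",s["position"]+[0,0,-.025]))
```

```text
1.45 [ 0.43775886 -0.23021889  0.12113457] 0.306059585275961 0.5025120541994529
[ 0.00056837 -0.00218632  0.0751334 ] [[396.4185486 220.7386038]] [[364.54927717 154.90524908]]
```

View pics/g1.png

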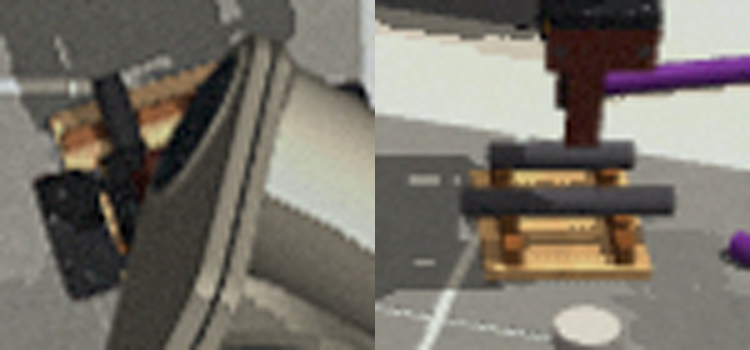

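The side crop shows the long rod in front, from about (462,200) to (673,200), with the fingers above its middle. I'll go down and grip it.

Request:
{"method": "arm_command", "body": {
  "increments": "0 -0.001 0.03 0 0 0 50;0 -0.002 0.06 0 0 0 50;0 -0.002 0.07 0 0 0 50;0 -0.002 0.075 0 0 0 50;0 -0.002 0.075 0 0 0 50;0 -0.002 0.075 0 0 0 50;0 -0.002 0.075 0 0 0 10;0 -0.002 0.075 0 0 0 10;0 -0.002 0.075 0 0 0 10;0 -0.002 0.075 0 0 0 10;0 -0.002 0.075 0 0 0 10;0 -0.002 0.075 0 0 0 10;0 -0.002 0.075 0 0 0 10;0 -0.002 0.075 0 0 0 10",
  "squeeze": 15
}}

```text
t: 2.62
position: [0.4377, -0.2268, 0.0462]
ee_rot: [0.988, 0.154, 0.0, 0.0]
force: [-0.0, 2.7, 7.0]
opening: 0.221
finger_force: 15.0
```

Request:
{"method": "arm_command", "body": {
  "increments": "0 0 -0.01 0 0 0 10;0 0 -0.03 0 0 0 10;0 0 -0.06 0 0 0 10;0 0 -0.09 0 0 0 10;0 0 -0.10 0 0 0 10;0 0 -0.10 0 0 0 10"
}}

```text
t: 3.12
position: [0.4389, -0.2278, 0.1482]
ee_rot: [0.988, 0.153, 0.002, 0.002]
force: [0.8, 0.1, -2.2]
opening: 0.225
finger_force: 15.0
```

Run:
```python
from h import *
s=r.observe();M=R.from_quat(s["ee_rot"]).as_matrix();print(s["t"],s["position"],np.arctan2(M[1,0],M[0,0]),s["opening"],s["force"],s["finger_force"])
print(M.T@(np.array([.5576,.0624,.146])-s["position"]))
```

```text
3.1167 [ 0.43892789 -0.22781569  0.14822521] 0.3081957672913354 0.22475632737732787 [ 0.75291426  0.1202865  -2.23472763] 14.964526444673538
[ 0.20110479 -0.24055344  0.002017  ]
```

Request:
{"method": "arm_command", "body": {
  "increments": "0.015 -0.018 0 0 0 -6.5 10;0.03 -0.036 0 0 0 -13 10;0.046 -0.055 0 0 0 -20 10;0.062 -0.074 0 0 0 -26.5 10;0.078 -0.092 0 0 0 -33 10;0.093 -0.111 0 0 0 -40 10;0.108 -0.13 0 0 0 -46.5 10;0.124 -0.148 0 0 0 -53 10;0.14 -0.166 0 0 0 -59.5 10;0.155 -0.185 0 0 0 -66.5 10;0.17 -0.203 0 0 0 -73 10;0.186 -0.222 0 0 0 -79.5 10;0.195 -0.234 0 0 0 -84 10;0.201 -0.2405 0 0 0 -86.2 10;0.201 -0.2405 0 0 0 -86.2 10;0.201 -0.2405 0 0 0 -86.2 10;0.201 -0.2405 0 0 0 -86.2 10"
}}

```text
t: 4.53
position: [0.5552, 0.0624, 0.1449]
ee_rot: [0.617, 0.787, -0.001, -0.001]
force: [0.1, 0.6, -3.1]
opening: 0.22
finger_force: 15.0
```

Run:
```python
from h import *
a=cv2.cvtColor(r.snapshot("top"),cv2.COLOR_RGB2BGR)[150:215,225:335]
b=cv2.cvtColor(r.snapshot("side"),cv2.COLOR_RGB2BGR)[160:280,260:340]
f=lambda i,k:cv2.resize(i,None,fx=k,fy=k,interpolation=cv2.INTER_CUBIC)
A=f(a,4);B=f(b,4);A=cv2.copyMakeBorder(A,0,B.shape[0]-A.shape[0],0,0,cv2.BORDER_CONSTANT)
cv2.imwrite("pics/g2.png",np.hstack([A,B]))
s=r.observe();M=R.from_quat(s["ee_rot"]).as_matrix();print(s["t"],s["position"],np.arctan2(M[1,0],M[0,0]),s["opening"],s["force"],M.round(3))
print(M.T@(np.array([.5576,.0624,.1])-s["position"]))
```

```text
4.6333 [0.55552599 0.06220384 0.14537925] 1.8105541977727055 0.22554174045607606 [-0.93502792 -0.84250105 -2.76905154] [[-0.237  0.971 -0.001]
 [ 0.971  0.237 -0.   ]
 [ 0.    -0.001 -1.   ]]
[-0.00030207  0.00209876  0.04537754]
```

View pics/g2.png

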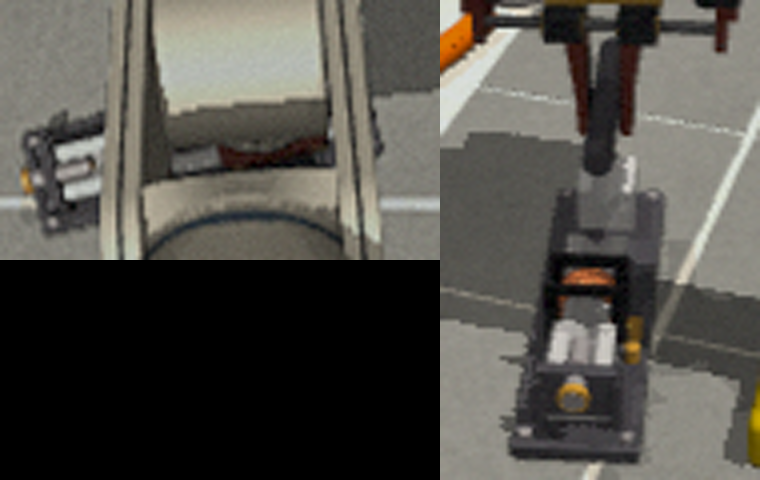

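The rod is held along the groove, above the gap. I'll lower it to about 15 mm over the groove and check its sideways position in the side view.

Request:
{"method": "arm_command", "body": {
  "increments": "0 0.002 0.02 0 0 0 10;0 0.002 0.04 0 0 0 10;0 0.002 0.055 0 0 0 10;0 0.002 0.065 0 0 0 10;0 0.002 0.065 0 0 0 10;0 0.002 0.065 0 0 0 10"
}}

```text
t: 5.13
position: [0.5578, 0.0632, 0.0806]
ee_rot: [0.617, 0.787, -0.0, -0.0]
force: [0.1, -0.0, -2.2]
opening: 0.223
finger_force: 15.0
```

Run:
```python
from h import *
b=cv2.cvtColor(r.snapshot("side"),cv2.COLOR_RGB2BGR)[180:280,270:335]
cv2.imwrite("pics/g3.png",cv2.resize(b,None,fx=6,fy=6,interpolation=cv2.INTER_CUBIC))
s=r.observe();M=R.from_quat(s["ee_rot"]).as_matrix();print(s["t"],s["position"],np.arctan2(M[1,0],M[0,0]),s["force"])
j=np.array([.5456,.1109]);a=1.8134;e=np.array([np.cos(a),np.sin(a)]);n=np.array([-e[1],e[0]])
w=lambda x,y,z:[*(j+e*x/1000+n*y/1000),z/1000]
P=[w(120,-20,46),w(120,20,46),w(-25,-20,46),w(-25,20,46),w(-120,-20,46),w(-120,20,46),w(67,-26,76),w(67,26,76),w(145,-40,12),w(145,40,12)]
q=(proj("side",P)-[270,180]+.5)*6-.5;print(q.round(0).tolist())
print("held rod ends expected",((proj("side",[[*(s["position"][:2]+.07*M[:2,0]*k),s["position"][2]-.006] for k in(1,-1)])-[270,180]+.5)*6-.5).round(0).tolist())
print("TCP in jig", e@(s["position"][:2]-j),n@(s["position"][:2]-j))
```

```text
5.1833 [0.55835229 0.06334754 0.08118667] 1.8120062307520117 [-0.34241881 -0.48379914 -2.36791667]
[[101.0, 448.0], [197.0, 452.0], [137.0, 231.0], [224.0, 234.0], [157.0, 112.0], [238.0, 115.0], [98.0, 309.0], [221.0, 314.0], [49.0, 549.0], [242.0, 557.0]]
held rod ends expected [[167.0, 245.0], [195.0, 65.0]]
TCP in jig -0.049223414481820535 -0.0009552800685581469
```

View pics/g3.png

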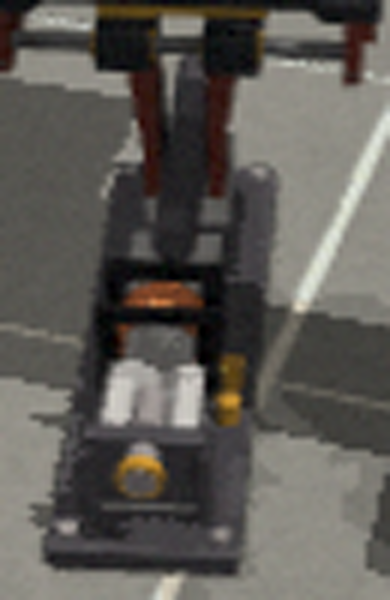

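The front end of the rod is at about (175,240), where the groove line is at about column 171. That is within 2 mm. I'll lower it carefully and watch the force.

Request:
{"method": "arm_command", "body": {
  "increments": "0 0 0.008 0 0 0 10;0 0 0.015 0 0 0 10;0 0 0.019 0 0 0 10;0 0 0.021 0 0 0 10;0 0 0.0215 0 0 0 10;0 0 0.022 0 0 0 10;0 0 0.022 0 0 0 10"
}}

```text
t: 5.77
position: [0.5581, 0.0637, 0.0587]
ee_rot: [0.617, 0.787, 0.0, 0.0]
force: [-0.4, -0.5, -3.2]
opening: 0.227
finger_force: 15.0
```

Request:
{"method": "arm_command", "body": {
  "increments": "0 0 0.0005 0 0 0 10;0 0 0.001 0 0 0 10;0 0 0.001 0 0 0 10"
}}

```text
t: 6.02
position: [0.5583, 0.0637, 0.0579]
ee_rot: [0.617, 0.787, 0.0, 0.0]
force: [0.6, 0.4, -2.1]
opening: 0.228
finger_force: 15.0
```

Request:
{"method": "arm_command", "body": {
  "increments": "0 0 0.0004 0 0 0 10;0 0 0.0008 0 0 0 10;0 0 0.0008 0 0 0 10"
}}

```text
t: 6.27
position: [0.5588, 0.0638, 0.0574]
ee_rot: [0.617, 0.787, 0.001, 0.001]
force: [1.5, 0.3, 2.0]
opening: 0.22
finger_force: 15.0
```

Request:
{"method": "arm_command", "body": {
  "increments": "0 0.0005 0.0003 0 0 0 10;0 0.0008 0.0005 0 0 0 10;0 0.0008 0.0005 0 0 0 10"
}}

```text
t: 6.52
position: [0.5594, 0.0639, 0.0567]
ee_rot: [0.617, 0.787, 0.0, 0.0]
force: [1.6, 0.2, 4.2]
opening: 0.226
finger_force: 15.0
```

Request:
{"method": "arm_command", "body": {
  "increments": "0 0.0005 0 0 0 0 10;0 0.001 0 0 0 0 10;0 0.001 0 0 0 0 10"
}}

```text
t: 6.77
position: [0.5597, 0.0641, 0.0564]
ee_rot: [0.617, 0.787, -0.0, -0.0]
force: [0.3, -0.9, 5.2]
opening: 0.224
finger_force: 15.0
```

Request:
{"method": "arm_command", "body": {
  "increments": "0 0 0.0004 0 0 0 10;0 0 0.0004 0 0 0 10"
}}

```text
t: 6.93
position: [0.5598, 0.0641, 0.0563]
ee_rot: [0.617, 0.787, 0.0, -0.0]
force: [-0.5, 0.8, 8.5]
opening: 0.218
finger_force: 15.0
```

Seated: the sideways force is about zero and the vertical force is rising. I'll release it.

Request:
{"method": "arm_command", "body": {
  "increments": "0 0 0 0 0 0 45;0 0 0 0 0 0 45;0 0 0 0 0 0 45;0 0 0 0 0 0 45;0 0 0 0 0 0 45;0 0 0 0 0 0 45;0 0 0 0 0 0 45;0 0 0 0 0 0 45"
}}

```text
t: 7.6
position: [0.5597, 0.0641, 0.0559]
ee_rot: [0.617, 0.787, -0.0, -0.0]
force: [0.3, -0.8, 0.1]
opening: 0.451
finger_force: 0.0
```

Request:
{"method": "arm_command", "body": {
  "increments": "0 0 -0.01 0 0 0 45;0 0 -0.03 0 0 0 45;0 0 -0.06 0 0 0 45;-0.03 0 -0.07 0 0 0 0;-0.07 0 -0.07 0 0 0 0;-0.105 0 -0.07 0 0 0 0;-0.105 0 -0.07 0 0 0 0;-0.105 0 -0.07 0 0 0 0;-0.105 0 -0.07 0 0 0 0;-0.105 0 -0.07 0 0 0 0;-0.105 0 -0.07 0 0 0 0;-0.105 0 -0.07 0 0 0 0"
}}

```text
t: 8.6
position: [0.5846, -0.0367, 0.1259]
ee_rot: [0.616, 0.788, -0.0, -0.0]
force: [-0.8, -0.1, 0.2]
opening: 0.008
finger_force: 0.0
```

Run:
```python
from h import *
a=cv2.cvtColor(r.snapshot("top"),cv2.COLOR_RGB2BGR)[150:215,225:335]
b=cv2.cvtColor(r.snapshot("side"),cv2.COLOR_RGB2BGR)[180:270,270:335]
f=lambda i,k:cv2.resize(i,None,fx=k,fy=k,interpolation=cv2.INTER_CUBIC)
A=f(a,4);B=f(b,5);A=cv2.copyMakeBorder(A,0,B.shape[0]-A.shape[0],0,0,cv2.BORDER_CONSTANT)
cv2.imwrite("pics/g4.png",np.hstack([A,B]))
s=r.observe();M=R.from_quat(s["ee_rot"]).as_matrix();print(s["t"],s["position"],s["opening"],s["force"],M.round(3))
```

```text
8.7 [ 0.58473158 -0.03703452  0.12591137] 0.005978060579815706 [ 0.79198445 -0.34499178  0.07472409] [[-0.241  0.971 -0.   ]
 [ 0.971  0.241  0.   ]
 [ 0.    -0.    -1.   ]]
```

View pics/g4.png

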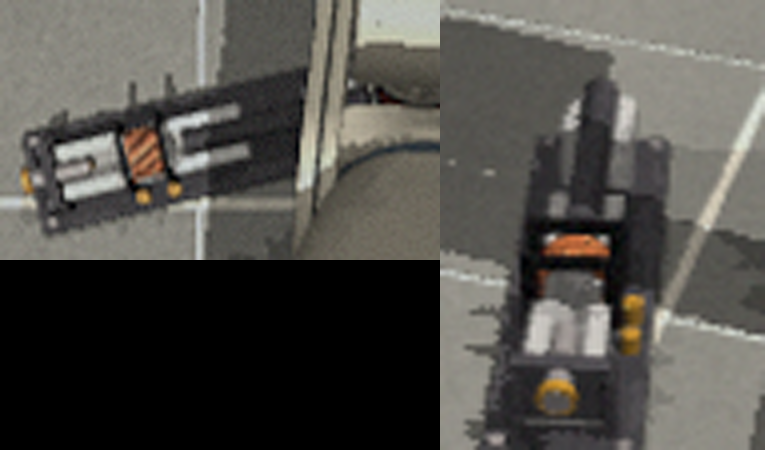

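The rod lies in the groove, short of the coil. Next I'll estimate the pin face from the top picture: the steel end is at about crop (172,289) and the brass nose tip at about (188,285).

Run:
```python
from h import *
j=np.array([.5456,.1109]);a=1.8134;e=np.array([np.cos(a),np.sin(a)]);n=np.array([-e[1],e[0]])
for p,z in(((172,289),.055),((188,285),.05),((605,142),.046),((627,240),.046),((480,165),.046),((498,272),.046),((110,260),.046),((130,360),.046),((240,230),.046)):
    X=unp("top",*cr(p,225,155),z)[:2];print(p,e@(X-j)*1e3,n@(X-j)*1e3)
P=[.5597,.0641];print("grasp in jig",e@(P-j),n@(P-j))
im=cv2.imread("pics/top0.png")[184:198,234:262]
cv2.imwrite("pics/pin.png",cv2.resize(im,None,fx=24,fy=24,interpolation=cv2.INTER_CUBIC))
```

```text
(172, 289) 94.52589554313816 -1.657289266662723
(188, 285) 89.11265904674659 -2.2254966050043565
(605, 142) -74.81331807811097 -18.257492833304788
(627, 240) -74.18872397835212 19.64916342939677
(480, 165) -27.113302332043936 -20.859101608308038
(498, 272) -24.331627785059094 19.96390200014565
(110, 260) 115.93204472582279 -18.66934206334591
(130, 360) 117.10612369359178 19.659046330686156
(240, 230) 66.05170850773472 -18.19847565443291
grasp in jig -0.04881675384297531 -0.0024442880833393742
```

View pics/pin.png

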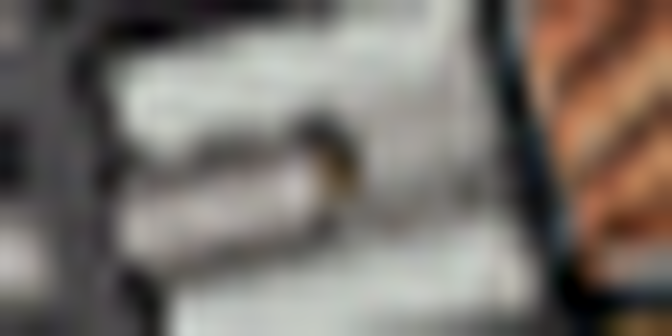

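Request:
{"method": "arm_command", "body": {
  "increments": "0 0 0.015 0 0 0 0;0 0 0.035 0 0 0 0;0 0 0.048 0 0 0 0;0 0 0.0525 0 0 0 0;0 0 0.0525 0 0 0 0;0 0 0.0525 0 0 0 0;0 0 0.0525 0 0 0 0"
}}

```text
t: 9.28
position: [0.5855, -0.0379, 0.0742]
ee_rot: [0.617, 0.787, 0.0, 0.0]
force: [0.4, 0.2, 1.3]
opening: 0.01
finger_force: 0.0
```

The pin face is at about jig x 91, nose tip about 89. The rod front is at about 21, so there are roughly 70 mm to push. I'll approach the rear end.

Request:
{"method": "arm_command", "body": {
  "increments": "0.004 0 0 0 0 0 0;0.008 0 0 0 0 0 0;0.012 0 0 0 0 0 0;0.015 0 0 0 0 0 0;0.018 0 0 0 0 0 0;0.019 0 0 0 0 0 0;0.020 0 0 0 0 0 0;0.021 0 0 0 0 0 0;0.022 0 0 0 0 0 0;0.022 0 0 0 0 0 0"
}}

```text
t: 10.12
position: [0.5796, -0.0164, 0.0734]
ee_rot: [0.617, 0.787, -0.0, -0.0]
force: [-0.7, -1.0, 0.1]
opening: 0.004
finger_force: 0.0
```

Request:
{"method": "arm_command", "body": {
  "increments": "0.001 0 0 0 0 0 0;0.002 0 0 0 0 0 0;0.002 0 0 0 0 0 0"
}}

```text
t: 10.37
position: [0.5791, -0.0145, 0.0734]
ee_rot: [0.617, 0.787, -0.0, -0.0]
force: [-1.5, -0.2, 0.1]
opening: -0.0
finger_force: 0.0
```

Request:
{"method": "arm_command", "body": {
  "increments": "0.001 0 0 0 0 0 0;0.002 0 0 0 0 0 0;0.002 0 0 0 0 0 0"
}}

```text
t: 10.62
position: [0.5787, -0.0127, 0.0735]
ee_rot: [0.617, 0.787, -0.0, 0.0]
force: [-0.4, -1.6, 0.5]
opening: 0.011
finger_force: 0.5
```

Request:
{"method": "arm_command", "body": {
  "increments": "0.001 0 0 0 0 0 0;0.002 0 0 0 0 0 0;0.002 0 0 0 0 0 0"
}}

```text
t: 10.87
position: [0.5782, -0.0106, 0.0735]
ee_rot: [0.617, 0.787, -0.0, 0.0]
force: [1.1, -1.1, -0.7]
opening: 0.005
finger_force: 0.6
```

Request:
{"method": "arm_command", "body": {
  "increments": "0.001 0 0 0 0 0 0;0.002 0 0 0 0 0 0;0.002 0 0 0 0 0 0"
}}

```text
t: 11.12
position: [0.5776, -0.0086, 0.0735]
ee_rot: [0.617, 0.787, 0.0, -0.0]
force: [-0.3, -0.8, -0.5]
opening: 0.003
finger_force: 0.5
```

Request:
{"method": "arm_command", "body": {
  "increments": "0.001 0 0 0 0 0 0;0.002 0 0 0 0 0 0;0.002 0 0 0 0 0 0"
}}

```text
t: 11.37
position: [0.5772, -0.0066, 0.0735]
ee_rot: [0.617, 0.787, 0.0, -0.0]
force: [0.1, -0.2, -0.1]
opening: 0.009
finger_force: 0.5
```

finger_force reads 0.5 N from y≈-0.013, so the rod is being pushed. There are about 62 mm to go; I'll push 44 mm steadily and then slow down.

Request:
{"method": "arm_command", "body": {
  "increments": "0.0012 0 0 0 0 0 0;0.0024 0 0 0 0 0 0;0.0036 0 0 0 0 0 0;0.0048 0 0 0 0 0 0;0.006 0 0 0 0 0 0;0.0072 0 0 0 0 0 0;0.0084 0 0 0 0 0 0;0.0096 0 0 0 0 0 0;0.0108 0 0 0 0 0 0;0.012 0 0 0 0 0 0;0.0132 0 0 0 0 0 0;0.0144 0 0 0 0 0 0;0.0156 0 0 0 0 0 0;0.0168 0 0 0 0 0 0;0.018 0 0 0 0 0 0;0.0192 0 0 0 0 0 0;0.0204 0 0 0 0 0 0;0.0212 0 0 0 0 0 0;0.022 0 0 0 0 0 0;0.022 0 0 0 0 0 0"
}}

```text
t: 13.03
position: [0.5719, 0.0148, 0.0735]
ee_rot: [0.617, 0.787, 0.0, -0.0]
force: [0.2, -0.5, -0.4]
opening: 0.005
finger_force: 0.3
```

Run:
```python
from h import *
b=cv2.cvtColor(r.snapshot("side"),cv2.COLOR_RGB2BGR)[180:270,270:335]
cv2.imwrite("pics/g5.png",cv2.resize(b,None,fx=6,fy=6,interpolation=cv2.INTER_CUBIC))
```

```text
(no output)
```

View pics/g5.png

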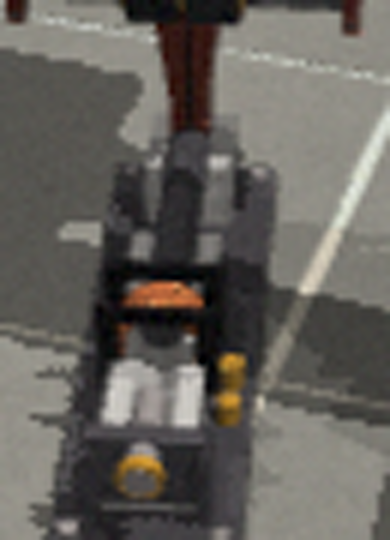

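The fingers are behind the rod at (190,130), and its front is entering the coil, the dark end at (165,345). Carrying on.

Request:
{"method": "arm_command", "body": {
  "increments": "0.0012 0 0 0 0 0 0;0.0024 0 0 0 0 0 0;0.0036 0 0 0 0 0 0;0.0048 0 0 0 0 0 0;0.006 0 0 0 0 0 0;0.0072 0 0 0 0 0 0;0.0084 0 0 0 0 0 0;0.0096 0 0 0 0 0 0;0.0108 0 0 0 0 0 0;0.012 0 0 0 0 0 0;0.0132 0 0 0 0 0 0;0.0144 0 0 0 0 0 0;0.0156 0 0 0 0 0 0;0.0168 0 0 0 0 0 0;0.018 0 0 0 0 0 0;0.0192 0 0 0 0 0 0;0.0204 0 0 0 0 0 0;0.0212 0 0 0 0 0 0;0.022 0 0 0 0 0 0;0.022 0 0 0 0 0 0"
}}

```text
t: 14.75
position: [0.5666, 0.0361, 0.0735]
ee_rot: [0.617, 0.787, 0.0, -0.0]
force: [0.1, 0.3, -0.4]
opening: 0.005
finger_force: 0.3
```

Request:
{"method": "arm_command", "body": {
  "increments": "0.0007 0 0 0 0 0 0;0.0014 0 0 0 0 0 0;0.0021 0 0 0 0 0 0;0.0028 0 0 0 0 0 0;0.0035 0 0 0 0 0 0;0.004 0 0 0 0 0 0;0.0045 0 0 0 0 0 0;0.005 0 0 0 0 0 0;0.005 0 0 0 0 0 0"
}}

```text
t: 15.5
position: [0.5655, 0.0409, 0.0735]
ee_rot: [0.617, 0.787, -0.0, -0.0]
force: [-0.8, -0.8, -0.8]
opening: 0.003
finger_force: 0.6
```

Request:
{"method": "arm_command", "body": {
  "increments": "0.0007 0 0 0 0 0 0;0.0014 0 0 0 0 0 0;0.0021 0 0 0 0 0 0;0.0028 0 0 0 0 0 0;0.0035 0 0 0 0 0 0;0.004 0 0 0 0 0 0;0.004 0 0 0 0 0 0"
}}

```text
t: 16.08
position: [0.5645, 0.0448, 0.0735]
ee_rot: [0.617, 0.787, 0.0, -0.0]
force: [0.1, -1.5, -0.4]
opening: 0.006
finger_force: 0.5
```

Run:
```python
from h import *
j=np.array([.5456,.1109]);a=1.8134;e=np.array([np.cos(a),np.sin(a)]);n=np.array([-e[1],e[0]])
j=j-.0022*n
xs=np.arange(64,116,2)
im1=np.mean([cv2.cvtColor(r.snapshot("top"),cv2.COLOR_RGB2GRAY).astype(np.float32) for _ in range(3)],0)
im0=cv2.imread("pics/top0.png",0).astype(np.float32)
for nm,im in(("before",im0),("now",im1)):
    v=[]
    for dy in(-3,0,3):
        p=proj("top",[[*(j+e*x/1e3+n*dy/1e3),.056] for x in xs]).astype(np.float32)
        v.append(cv2.remap(im,p[None,:,0].copy(),p[None,:,1].copy(),cv2.INTER_LINEAR)[0])
    print(nm,list(zip(xs.tolist(),np.mean(v,0).round().astype(int).tolist())))
s=r.observe();print(s["position"],s["finger_force"])
```

```text
before [(64, 96), (66, 42), (68, 50), (70, 99), (72, 133), (74, 147), (76, 146), (78, 150), (80, 154), (82, 154), (84, 150), (86, 132), (88, 86), (90, 73), (92, 90), (94, 125), (96, 139), (98, 135), (100, 128), (102, 127), (104, 129), (106, 132), (108, 137), (110, 134), (112, 131), (114, 130)]
now [(64, 54), (66, 21), (68, 29), (70, 45), (72, 57), (74, 63), (76, 66), (78, 67), (80, 82), (82, 115), (84, 143), (86, 143), (88, 91), (90, 74), (92, 90), (94, 126), (96, 141), (98, 138), (100, 131), (102, 128), (104, 131), (106, 135), (108, 139), (110, 137), (112, 135), (114, 131)]
[0.56450076 0.04478521 0.07347155] 0.22327062237309292
```

The rod front is at about x 81 and the nose starts at about 88–90, with the face around 91–92. A 5 mm advance is safe; after that I'll feel for the pin.

Request:
{"method": "arm_command", "body": {
  "increments": "0.0006 0 0 0 0 0 0;0.0012 0 0 0 0 0 0;0.0018 0 0 0 0 0 0;0.0024 0 0 0 0 0 0;0.003 0 0 0 0 0 0;0.0036 0 0 0 0 0 0;0.0042 0 0 0 0 0 0;0.0047 0 0 0 0 0 0;0.005 0 0 0 0 0 0;0.005 0 0 0 0 0 0"
}}

```text
t: 17.07
position: [0.5633, 0.0496, 0.0735]
ee_rot: [0.617, 0.787, 0.0, -0.0]
force: [-0.1, -1.7, -0.7]
opening: 0.005
finger_force: 0.6
```

Request:
{"method": "arm_command", "body": {
  "increments": "0.0003 0 0 0 0 0 0;0.0006 0 0 0 0 0 0;0.0006 0 0 0 0 0 0"
}}

```text
t: 17.32
position: [0.5632, 0.0501, 0.0735]
ee_rot: [0.617, 0.787, 0.0, 0.0]
force: [0.5, -1.6, 0.1]
opening: 0.003
finger_force: 0.8
```

Request:
{"method": "arm_command", "body": {
  "increments": "0.0003 0 0 0 0 0 0;0.0006 0 0 0 0 0 0;0.0006 0 0 0 0 0 0"
}}

```text
t: 17.57
position: [0.563, 0.0507, 0.0735]
ee_rot: [0.617, 0.787, -0.0, -0.0]
force: [0.1, -1.2, 0.6]
opening: 0.004
finger_force: 0.8
```

Request:
{"method": "arm_command", "body": {
  "increments": "0.0002 0 0 0 0 0 0;0.0004 0 0 0 0 0 0;0.0004 0 0 0 0 0 0"
}}

```text
t: 17.82
position: [0.563, 0.0511, 0.0735]
ee_rot: [0.617, 0.787, 0.0, 0.0]
force: [-0.1, -1.1, 0.3]
opening: 0.004
finger_force: 0.9
```

Request:
{"method": "arm_command", "body": {
  "increments": "0.0002 0 0 0 0 0 0;0.0004 0 0 0 0 0 0;0.0004 0 0 0 0 0 0"
}}

```text
t: 18.07
position: [0.5628, 0.0515, 0.0735]
ee_rot: [0.617, 0.787, 0.0, -0.0]
force: [-0.4, -2.1, 0.0]
opening: 0.005
finger_force: 0.9
```

Request:
{"method": "arm_command", "body": {
  "increments": "0.0002 0 0 0 0 0 0;0.0004 0 0 0 0 0 0;0.0004 0 0 0 0 0 0"
}}

```text
t: 18.32
position: [0.5627, 0.0519, 0.0735]
ee_rot: [0.617, 0.787, -0.0, -0.0]
force: [0.3, -1.5, -0.8]
opening: 0.005
finger_force: 0.9
```

Request:
{"method": "arm_command", "body": {
  "increments": "0.0002 0 0 0 0 0 0;0.0003 0 0 0 0 0 0;0.0003 0 0 0 0 0 0"
}}

```text
t: 18.57
position: [0.5627, 0.0522, 0.0735]
ee_rot: [0.617, 0.787, 0.0, -0.0]
force: [-0.2, -2.0, 0.2]
opening: 0.005
finger_force: 0.9
```

Request:
{"method": "arm_command", "body": {
  "increments": "0.0002 0 0 0 0 0 0;0.0003 0 0 0 0 0 0;0.0003 0 0 0 0 0 0"
}}

```text
t: 18.82
position: [0.5626, 0.0525, 0.0735]
ee_rot: [0.617, 0.787, -0.0, -0.0]
force: [-0.0, -1.9, -0.3]
opening: 0.006
finger_force: 0.9
```

Request:
{"method": "arm_command", "body": {
  "increments": "0.0002 0 0 0 0 0 0;0.0003 0 0 0 0 0 0;0.0003 0 0 0 0 0 0"
}}

```text
t: 19.07
position: [0.5626, 0.0527, 0.0735]
ee_rot: [0.617, 0.787, 0.0, -0.0]
force: [-0.1, -2.3, -0.4]
opening: 0.005
finger_force: 0.9
```

Request:
{"method": "arm_command", "body": {
  "increments": "0.0002 0 0 0 0 0 0;0.0003 0 0 0 0 0 0;0.0003 0 0 0 0 0 0"
}}

```text
t: 19.32
position: [0.5625, 0.053, 0.0735]
ee_rot: [0.617, 0.787, 0.0, 0.0]
force: [-0.4, -2.1, 0.6]
opening: 0.002
finger_force: 0.9
```

Request:
{"method": "arm_command", "body": {
  "increments": "0.0002 0 0 0 0 0 0;0.0003 0 0 0 0 0 0;0.0003 0 0 0 0 0 0"
}}

```text
t: 19.57
position: [0.5624, 0.0533, 0.0735]
ee_rot: [0.617, 0.787, -0.0, 0.0]
force: [-0.5, -1.6, -0.6]
opening: 0.005
finger_force: 1.0
```

Request:
{"method": "arm_command", "body": {
  "increments": "0.0002 0 0 0 0 0 0;0.0003 0 0 0 0 0 0;0.0003 0 0 0 0 0 0"
}}

```text
t: 19.82
position: [0.5623, 0.0536, 0.0735]
ee_rot: [0.617, 0.787, 0.0, 0.0]
force: [-0.1, -1.8, 0.2]
opening: 0.006
finger_force: 1.1
```

Request:
{"method": "arm_command", "body": {
  "increments": "0.0002 0 0 0 0 0 0;0.0003 0 0 0 0 0 0;0.0003 0 0 0 0 0 0"
}}

```text
t: 20.07
position: [0.5622, 0.0539, 0.0734]
ee_rot: [0.617, 0.787, -0.0, -0.0]
force: [0.3, -2.1, 0.1]
opening: 0.006
finger_force: 1.1
```

Request:
{"method": "arm_command", "body": {
  "increments": "0.0002 0 0 0 0 0 0;0.0003 0 0 0 0 0 0;0.0003 0 0 0 0 0 0"
}}

```text
t: 20.32
position: [0.5622, 0.0542, 0.0735]
ee_rot: [0.617, 0.787, 0.0, 0.0]
force: [-0.2, -2.7, -0.2]
opening: 0.008
finger_force: 1.1
```

Request:
{"method": "arm_command", "body": {
  "increments": "0.0002 0 0 0 0 0 0;0.0003 0 0 0 0 0 0;0.0003 0 0 0 0 0 0"
}}

```text
t: 20.57
position: [0.5621, 0.0545, 0.0735]
ee_rot: [0.617, 0.787, 0.0, 0.0]
force: [-0.3, -2.1, 0.2]
opening: 0.008
finger_force: 1.1
```

Request:
{"method": "arm_command", "body": {
  "increments": "0.0002 0 0 0 0 0 0;0.0003 0 0 0 0 0 0;0.0003 0 0 0 0 0 0"
}}

```text
t: 20.82
position: [0.562, 0.0548, 0.0735]
ee_rot: [0.617, 0.787, -0.0, -0.0]
force: [-0.9, -2.6, 0.4]
opening: 0.006
finger_force: 1.1
```

Request:
{"method": "arm_command", "body": {
  "increments": "0.0002 0 0 0 0 0 0;0.0003 0 0 0 0 0 0;0.0003 0 0 0 0 0 0"
}}

```text
t: 21.07
position: [0.562, 0.0551, 0.0735]
ee_rot: [0.617, 0.787, 0.0, -0.0]
force: [-0.3, -2.2, 0.8]
opening: 0.009
finger_force: 1.1
```

Request:
{"method": "arm_command", "body": {
  "increments": "0.0002 0 0 0 0 0 0;0.0003 0 0 0 0 0 0;0.0003 0 0 0 0 0 0"
}}

```text
t: 21.32
position: [0.5619, 0.0553, 0.0735]
ee_rot: [0.617, 0.787, -0.0, 0.0]
force: [-0.0, -3.3, -1.0]
opening: 0.003
finger_force: 1.6
```

Request:
{"method": "arm_command", "body": {
  "increments": "0.0002 0 0 0 0 0 0;0.0003 0 0 0 0 0 0;0.0003 0 0 0 0 0 0"
}}

```text
t: 21.57
position: [0.5619, 0.0553, 0.0735]
ee_rot: [0.617, 0.787, -0.0, 0.0]
force: [0.4, -5.5, 0.1]
opening: 0.006
finger_force: 2.6
```

The force is climbing and the position has stopped, so the rod is on the pin face. I'll press slightly more and hold.

Request:
{"method": "arm_command", "body": {
  "increments": "0.0001 0 0 0 0 0 0;0.0002 0 0 0 0 0 0;0.0002 0 0 0 0 0 0;0.0002 0 0 0 0 0 0;0.0002 0 0 0 0 0 0;0.0002 0 0 0 0 0 0;0.0002 0 0 0 0 0 0;0.0002 0 0 0 0 0 0;0.0002 0 0 0 0 0 0;0.0002 0 0 0 0 0 0;0.0002 0 0 0 0 0 0;0.0002 0 0 0 0 0 0;0.0002 0 0 0 0 0 0;0.0002 0 0 0 0 0 0"
}}

```text
t: 22.73
position: [0.5619, 0.0553, 0.0735]
ee_rot: [0.617, 0.787, -0.0, 0.0]
force: [0.4, -6.1, -0.7]
opening: -0.0
finger_force: 3.1
```

Request:
{"method": "arm_command", "body": {
  "increments": "-0.0005 0 0 0 0 0 0;-0.002 0 0 0 0 0 0;-0.006 0 0 0 0 0 0;-0.015 0 0 0 0 0 0;-0.03 0 0 0 0 0 0;-0.04 0 -0.02 0 0 0 0;-0.05 0 -0.05 0 0 0 0;-0.06 0 -0.08 0 0 0 0;-0.06 0 -0.08 0 0 0 0;-0.06 0 -0.08 0 0 0 0;-0.06 0 -0.08 0 0 0 0;-0.06 0 -0.08 0 0 0 0"
}}

```text
t: 23.73
position: [0.5752, -0.0023, 0.1522]
ee_rot: [0.617, 0.787, -0.001, -0.001]
force: [0.2, -0.4, 0.2]
opening: 0.003
finger_force: 0.0
```

Run:
```python
from h import *
j=np.array([.5456,.1109]);a=1.8134;e=np.array([np.cos(a),np.sin(a)]);n=np.array([-e[1],e[0]]);j=j-.0022*n
xs=np.arange(70,106,2)
im=cv2.cvtColor(r.snapshot("top"),cv2.COLOR_RGB2GRAY).astype(np.float32)
p=proj("top",[[*(j+e*x/1e3),.056] for x in xs]).astype(np.float32)
print(list(zip(xs.tolist(),cv2.remap(im,p[None,:,0].copy(),p[None,:,1].copy(),1)[0].astype(int).tolist())))
print(r.observe()["position"]);print(r.hand_in())
```

```text
[(70, 48), (72, 57), (74, 64), (76, 69), (78, 67), (80, 67), (82, 65), (84, 64), (86, 65), (88, 67), (90, 77), (92, 97), (94, 134), (96, 139), (98, 137), (100, 133), (102, 130), (104, 129)]
[ 0.57511474 -0.00221768  0.15208997]
the job is handed in; nothing more can be done
None
```

The long rod was laid in the groove, let go, pushed through the coil and pressed onto the pin with about 4 N for over a second. The arm backed away and I handed the job in at about 24 s; the last picture showed the rod still up against the pin, but no verdict came back.

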